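# Check the closing spring of a sleeve box lid and hold the lid open

## Task

Check the closing spring of the lid on the grey sleeve box: take hold of the black D-shaped handle of the pull gauge on the lid and draw it up until the red ring on its stem has just come fully out of the brass collar, and pause there for a second with the lid still shut. Then go on pulling by the same handle to swing the lid up until it stands open at 40 degrees, and finish there, still gripping the handle and holding the lid still against its spring; do not disturb the loose things around the box.

Things in the scene. Friction and masses are not known exactly. Their poses are not given: they have to be found in the camera images.
- sleeve_box: Grey open metal box, 190 (x) x 140 (y) x 75 mm high, screwed to the bench, turned -0.55 to 0.4 rad in yaw; sleeves stand inside. Origin: centre of its underside, on the bench. x points from the front (gauge end) to the back (hinge end), y to its left, z up. An aluminium lid, 196 x 146 x 4 mm, lies on it, hinged along the upper back edge and sprung shut.
- lid_hinge (a point): Middle of the lid's hinge line, which runs along the box's y: 97 mm behind the box's centre and 78 mm above the bench.
- red_bead (a point): Red bead at 40 degrees on the wire angle bow fixed to the box's right side (-y), 90 mm from the hinge line; white beads mark 20 and 60 degrees. A black pointer pin on the lid's right edge stands at the red bead when the lid is open 40 degrees.
- lid (a joint): Opening angle of the lid in rad: 0 shut, grows as its front edge rises (40 degrees = 0.698), stop at 1.5. A spring and its weight always pull it shut: it begins to lift at about 9.5 to 10.5 N of upward pull on the handle and falls shut when let go. Closing moment about 1.5 N m when shut, 1.65 N m at 40 degrees.
- pull_gauge (a joint): Draw of the gauge stem in m, square to the lid: 0 slack, 0.020 at its stop. Spring: 5 N at 0.012, 8 N at 0.020, so the lid stays shut over this whole travel if pulled straight up. At 0.012 the lower edge of the 5 mm red ring is level with the top of the brass collar. The stem axis lies 155 mm in front of the hinge line, on the box's middle line.
- bail: Black D-shaped handle on the stem. Origin: middle of its round grip bar, 10 mm thick, 54 mm long between the legs, along the box's y; z along the stem, away from the lid. A cross plate joins the legs 37 mm below it. Slack, with the lid shut, the bar is 135 mm above the bench: 57 mm (plus the draw) off the hinge line, square to the lid. The bar can turn in the fingers: the tool may stay upright.
- loupe: Loose black and white eye loupe, 39 mm across, 40 mm tall, standing in front of the box's left corner. Leave alone. Origin at its foot.
- marker: Loose white marker pen with a red cap, about 130 mm long, 15 mm thick, lying to the right of the box. Leave alone.
- plug: Loose grey steel plug, 28 mm across, 39 mm tall, standing in front of the box. Leave alone. Origin at its foot.

How it is judged (in metres and radians):
On the way:
1. the gauge drawn to its red ring (9 to 15 mm) for half a second with the lid shut (under 3 degrees), the fingers on the handle (value of joint pull_gauge between 0.009 and 0.015 m and value of joint lid below 0.05 rad and contact force between the fingers and bail above 1 N), for 0.5 s.
At the end, for the whole second after the job is handed in: The lid stands still (under 0.05 rad/s) at 40 degrees, within 5 degrees either way, held by the fingers on the D-shaped handle (over 2 N) (value of joint lid between 0.611 and 0.785 rad and velocity of joint lid between -0.05 and 0.05 rad/s and contact force between the fingers and bail above 2 N); the arm keeps its last pose, push and grip.
It fails at once if a loose thing beside the box is moved over 20 mm (distance of any of loupe, marker, plug from where it was at the start of the episode above 0.02 m).
It also fails if it takes over 45 s, if anything falls off the work surface, if the arm or the gripper's body presses on something with over 40 N, if the wrist force passes 120 N, or if a joint passes its speed limit or range.

## Robot

A 6-joint arm with a two-finger parallel gripper is mounted at the origin on a cart in front of the work surface, level with it; the furniture and walls round the work are solid. World frame = base frame: x ahead of the robot, y to its left, z up, the work surface at z = 0. Lengths are in mm, angles in rad, forces in N, time in s.
With the tool pointing down it reaches from about 350 to 1000 mm from the base axis. Payload 7.1 kg.
Tool frame: the origin (TCP) lies on the mounting face of the last link; the fingertips stand 173 mm ahead of it and the grasp point (between the pads) lies 155 mm ahead of it; z points along the fingers, x is the direction in which the jaws open and shut, and the axes are right-handed (so a half turn about z gives the same grasp; the last joint's range is limited). The gripper opens to 85 mm and grips with 20 to 120 N. Pads are 22 mm wide; open, the fingers measure 114 mm over their backs; the gripper's body (76 mm by 85 mm) begins 54 mm behind the grasp point. The pads swing forward as they close: fully open they stand 13 mm farther back than shut.
Start: joints at [-1.132, 0.423, 1.63, -0, 1.089, -0.019], TCP at [276.25, -560.618, 404.719] pointing down, gripper open.
Joint ranges: [-3, 3], [-0.9, 2.11], [0.09, 2.58], [-1.31, 4.45], [0.11, 2.69], [-2.54, 2.54]. Speed limits (rad/s): [2.39, 2.39, 3.01, 3.14, 3.14, 3.14].

## Interface

Orientations are given as a 3x3 rotation matrix whose columns are the frame's x, y, z axes.
In Python, from plant import bot, sensors, grab_frame, silhouettes, landmark_of gives the robot as it stands. Calls block until the motion is done:
- bot.goto(position, orientation): joint-space move of the TCP to a pose.
- bot.move_linear(position, rot=None, max_speed=150): straight line of the TCP; rot=None keeps the orientation; max_speed is the mean speed in mm/s.
- bot.movej(angles): joint-space move.
- bot.command_gripper(opening, f_grip=None): finger opening in mm; f_grip is the grip in N (None keeps the last); returns when the fingers have stopped.
- bot.pause(seconds).
- bot.ik(position, orientation): joint angles nearest the present ones, or None.
- sensors.sense(): the state.
- grab_frame(name): name is "scene" or "side" or "wrist"; returns a dict with "image" (384x512x3 uint8, red, green, blue), "vertical_fov" (degrees; the focal length in pixels is half the picture's height over the tangent of half this angle, whatever the lens; pixels are square), "cx", "cy" (the principal point, pixels), "extrinsics" (4x4, takes a point from camera to world coordinates). Camera axes: x right, y down, z forward; pixel columns grow to the right and rows downward; lengths in mm; the calibration is good to about 2 mm. A picture is of the moment at which its call begins. There is no depth.
A pose or a line that the arm cannot do raises bot.MotionError and nothing moves.
- bot.sign_off(): hands the job in, once; it reports no verdict.
Trained networks look in a picture, given as the dict that the camera call returned (one of the last four; its "shot" number tells which), for a name from the list of things; names that differ only in an ending like _2 or _b are one class to them, and where a whole thing is asked for, a point or a joint stands for the part that bears it (a point fixed in the world has none). Each returns a list of dicts, best first, with "confidence" (0 to 1); they miss things now and then, are a little off and sometimes report something else, mostly with a low value. They report only what shows in the picture. A call takes as long as a camera call.
- silhouettes(query, picture): "region" (384x512 bool, what is visible of it) and "extent" ([centre column, centre row, width, height] in pixels, round what is visible of it).
- landmark_of(query, picture): "position" ([column, row] in pixels: a listed point, or the origin of a listed thing).
The state is a dict: "time": time; "joints": joint angles; "qd": joint speeds; "effort": joint torques, N m; "position": TCP position; "tool_rot": TCP orientation; "force": force on the tool from outside, world axes, zero at the start; "ft_torque": the same for the moment, N m; "gripper_width": finger opening in mm.
Only numpy, scipy, OpenCV 4.12 (cv2) and the standard library are available. Lean on these libraries where they do the work, as an engineer would, in place of code of your own. Each camera call takes 0.05 s, during which the arm holds its last target.

## Working session

There is one attempt and no reset: what is moved stays moved. The work goes in short steps, each a Python script; the robot and the scene stay as the last script left them, time stands still between calls to the robot, and variables do not carry over. Pictures are saved under pics/ and viewed, and the job is handed in when it is done.

```bash
mkdir -p pics; ls; python3 - <<'E'
from plant import bot, sensors, grab_frame, silhouettes, landmark_of
import cv2,numpy as np
s=sensors.sense();print(s['time'],s['position'],s['force'],s['gripper_width'])
for n in ["scene","side","wrist"]:
    p=grab_frame(n); cv2.imwrite(f"pics/a_{n}.png",p["image"][:,:,::-1])
    print(n,p["vertical_fov"],p["cx"],p["cy"],np.round(p["extrinsics"],3).tolist())
    for q in ["bail","lid_hinge","red_bead","sleeve_box","loupe","plug","marker"]:
        print(q,[(np.round(d["position"],1).tolist(),round(d["confidence"],2)) for d in landmark_of(q,p)[:2]])
print(sensors.sense()['time'])
E
```

```text
pics
0.0 [ 276.13055452 -560.37535982  403.92039088] [ 0.1047936  -0.73110228  0.04963712] 85.3013740422326
scene 48.48218552784036 256.65684228271675 197.37197023583514 [[0.467, -0.518, 0.716, -68.468], [-0.884, -0.29, 0.367, -484.677], [0.017, -0.805, -0.593, 625.808], [0.0, 0.0, 0.0, 1.0]]
bail [([247.5, 199.8], 0.8)]
lid_hinge [([265.2, 185.5], 0.61)]
red_bead [([295.7, 182.2], 0.82), ([322.9, 232.2], 0.72)]
sleeve_box [([252.7, 233.4], 0.84)]
loupe [([188.8, 264.4], 0.88)]
plug [([217.5, 278.8], 0.5)]
marker [([324.0, 234.2], 0.71)]
side 48.592054445351096 251.42567998284844 195.53840769943798 [[-0.85, -0.225, 0.476, 128.306], [-0.526, 0.335, -0.782, 485.529], [0.017, -0.915, -0.404, 455.862], [0.0, 0.0, 0.0, 1.0]]
bail [([261.1, 192.0], 0.58), ([277.9, 285.8], 0.39)]
lid_hinge [([189.6, 207.3], 0.78)]
red_bead [([235.5, 172.8], 0.66), ([189.1, 203.1], 0.21)]
sleeve_box [([231.0, 248.4], 0.83)]
loupe [([275.6, 288.4], 0.91)]
plug [([299.1, 271.7], 0.82)]
marker [([235.7, 171.5], 0.39)]
wrist 59.79025580290798 254.98567944524046 192.22930477781082 [[0.443, -0.853, -0.277, 349.361], [-0.897, -0.421, -0.137, -526.169], [-0.0, 0.309, -0.951, 374.195], [0.0, 0.0, 0.0, 1.0]]
bail []
lid_hinge []
red_bead []
sleeve_box []
loupe []
plug []
marker []
1.2
```

View pics/a_scene.png

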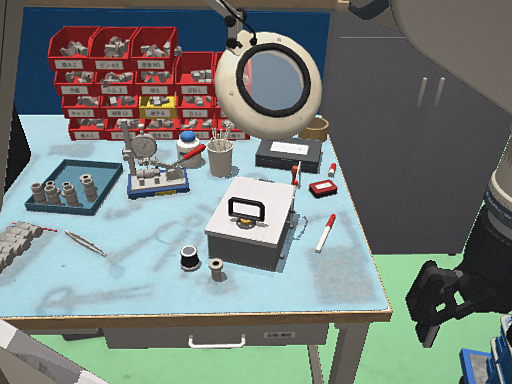

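View pics/a_side.png

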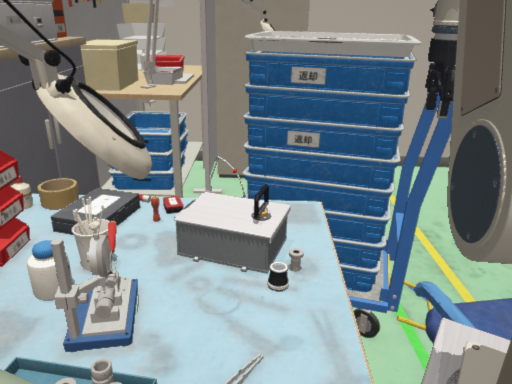

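```bash
cat > h.py <<'E'
import numpy as np
from scipy.optimize import least_squares
CAM={"scene":(48.48218552784036,256.65684,197.37197),"side":(48.592054445351096,251.42568,195.538408)}
def ray(p,uv):
    f=192/np.tan(np.radians(p["vertical_fov"])/2); E=np.array(p["extrinsics"])
    d=E[:3,:3]@np.array([(uv[0]-p["cx"])/f,(uv[1]-p["cy"])/f,1]); return E[:3,3],d/np.linalg.norm(d)
def proj(p,X):
    f=192/np.tan(np.radians(p["vertical_fov"])/2); E=np.array(p["extrinsics"])
    c=(np.atleast_2d(X)-E[:3,3])@E[:3,:3]; return np.c_[p["cx"]+f*c[:,0]/c[:,2],p["cy"]+f*c[:,1]/c[:,2]]
def tri(rs):
    A=np.zeros((3,3));b=np.zeros(3)
    for o,d in rs:
        M=np.eye(3)-np.outer(d,d);A+=M;b+=M@o
    X=np.linalg.solve(A,b);return X,[np.linalg.norm((np.eye(3)-np.outer(d,d))@(X-o)) for o,d in rs]
def box(x,y,yaw):
    R=np.array([[np.cos(yaw),-np.sin(yaw),0],[np.sin(yaw),np.cos(yaw),0],[0,0,1]])
    return lambda P:np.atleast_2d(P)@R.T+[x,y,0]
E
python3 - <<'E'
import sys;sys.path.insert(0,'.')
from h import *
sc=dict(vertical_fov=48.48218552784036,cx=256.657,cy=197.372,extrinsics=[[0.467,-0.518,0.716,-68.468],[-0.884,-0.29,0.367,-484.677],[0.017,-0.805,-0.593,625.808],[0,0,0,1]])
sd=dict(vertical_fov=48.592,cx=251.4257,cy=195.538,extrinsics=[[-0.85,-0.225,0.476,128.306],[-0.526,0.335,-0.782,485.529],[0.017,-0.915,-0.404,455.862],[0,0,0,1]])
D={"bail":((247.5,199.8),(261.1,192.0)),"lid_hinge":((265.2,185.5),(189.6,207.3)),"sleeve_box":((252.7,233.4),(231.0,248.4)),"loupe":((188.8,264.4),(275.6,288.4)),"plug":((217.5,278.8),(299.1,271.7)),"bead":((295.7,182.2),(235.5,172.8))}
for k,(a,b) in D.items(): print(k,tri([ray(sc,a),ray(sd,b)]))
E
```

```text
bail (array([ 506.90167095, -169.10241278,  132.67797734]), [np.float64(2.8598512856747127), np.float64(2.8598512856748264)])
lid_hinge (array([ 656.1043395 , -135.14736797,   69.55520856]), [np.float64(1.799849110434106), np.float64(1.7998491104342482)])
sleeve_box (array([ 565.04577769, -151.18799612,   -4.30998309]), [np.float64(2.1200090967163305), np.float64(2.120009096716407)])
loupe (array([419.68451038, -81.08687326,  -5.64404496]), [np.float64(1.3245702084813138), np.float64(1.3245702084813937)])
plug (array([ 410.50891306, -154.41058037,   -5.23250669]), [np.float64(4.175718679090395), np.float64(4.175718679090335)])
bead (array([ 605.16812613, -227.08491426,  133.73991391]), [np.float64(3.448548958825159), np.float64(3.4485489588250924)])
```

```bash
cat > fit.py <<'E'
from h import *
import cv2
sc=dict(vertical_fov=48.48218552784036,cx=256.657,cy=197.372,extrinsics=[[0.467,-0.518,0.716,-68.468],[-0.884,-0.29,0.367,-484.677],[0.017,-0.805,-0.593,625.808],[0,0,0,1]])
sd=dict(vertical_fov=48.592,cx=251.4257,cy=195.538,extrinsics=[[-0.85,-0.225,0.476,128.306],[-0.526,0.335,-0.782,485.529],[0.017,-0.915,-0.404,455.862],[0,0,0,1]])
for i in (sc,sd): # re-orthonormalise rounded rotation
    E=np.array(i["extrinsics"]);U,_,V=np.linalg.svd(E[:3,:3]);E[:3,:3]=U@V;i["extrinsics"]=E
P=np.array([[-58,0,135],[97,0,78],[0,0,0]])
M={0:[(247.5,199.8),(265.2,185.5),(252.7,233.4)],1:[(261.1,192.0),(189.6,207.3),(231.0,248.4)]}
def res(t):
    b=box(*t);return np.r_[(proj(sc,b(P))-M[0]).ravel(),(proj(sd,b(P))-M[1]).ravel()]
r=least_squares(res,[565,-150,.22],loss='soft_l1');print(r.x,np.round(r.fun,1))
b=box(*r.x);print('bail',b(P[0]))
print('lamp',tri([ray(sc,(275,85)),ray(sd,(95,125))]))
C=[[-98+3*0,-73,80],[98,-73,80],[98,73,80],[-98,73,80]]
for n,c in (("scene",sc),("side",sd)):
    im=cv2.imread(f"pics/a_{n}.png")
    im=cv2.resize(im,None,fx=3,fy=3,interpolation=cv2.INTER_CUBIC)
    def L(p,col,cl=True): cv2.polylines(im,[np.round((proj(c,b(p))*3+1)).astype(int)],cl,col,1)
    L(C,(0,255,0)); L([[-95,-70,0],[95,-70,0],[95,70,0],[-95,70,0]],(255,0,0)); L([[-58,-27,135],[-58,27,135]],(0,0,255))
    a=proj(c,b([[0,0,70]]))[0]*3
    x=int(a[0])-300;y=int(a[1])-250
    cv2.imwrite(f"pics/fit_{n}.png",im[y:y+500,x:x+600])
E
python3 fit.py
```

```text
[ 5.61729719e+02 -1.54305914e+02  2.22382227e-01] [-1.9  0.6 -0.5 -4.1  0.2  0.8 -0.6 -1.7 -0.5 -2.4  1.5 -2.7]
bail [[ 505.15797994 -167.09803512  135.        ]]
lamp (array([834.48910249, -65.46349358, 233.85725983]), [np.float64(1.4050937091540263), np.float64(1.4050937091539704)])
```

View pics/fit_scene.png

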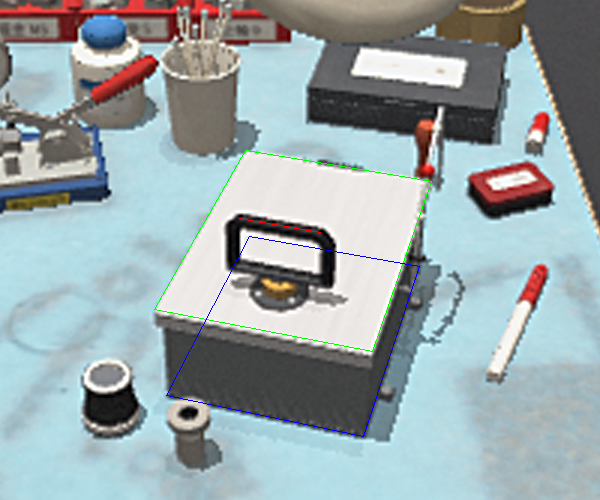

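View pics/fit_side.png

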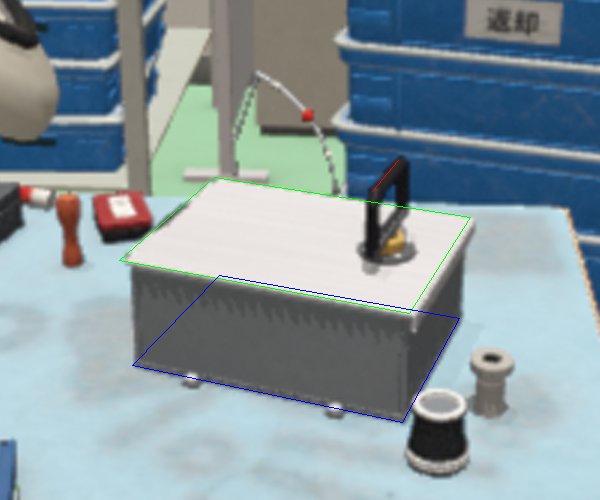

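```bash
cat > c.py <<'E'
from h import *
from plant import bot, sensors, grab_frame, silhouettes, landmark_of
import cv2
X0=np.array([561.7,-154.3,.2224]); 
def R(s=1,yaw=X0[2]):
    c,n=s*np.cos(yaw),s*np.sin(yaw); return np.array([[c,n,0],[n,-c,0],[0,0,-1.]])
def st(l=''):
    s=sensors.sense();print(l,round(s['time'],2),'p',np.round(s['position'],1),'F',np.round(s['force'],2),'T',np.round(s['ft_torque'],2),'w',round(s['gripper_width'],1));return s
def snap(n,name):
    p=grab_frame(n);cv2.imwrite(f"pics/{name}.png",p["image"][:,:,::-1]);return p
E
python3 - <<'E'
from c import *
b=box(*X0)
P=b([[-58,0,0]])[0]
for s in (1,-1): print(s,bot.ik([P[0],P[1],410],R(s)))
S=[s for s in (1,-1) if bot.ik([P[0],P[1],410],R(s)) is not None]
s0=sensors.sense()
S.sort(key=lambda s:np.abs(bot.ik([P[0],P[1],410],R(s))-s0['joints']).max())
s=S[0];print('use',s)
bot.goto([P[0],P[1],410],R(s)); st()
bot.command_gripper(60); st()
p=snap("wrist","b_wrist")
for d in landmark_of("bail",p)[:2]:
    o,r=ray(p,d["position"]); X=o+r*(135-o[2])/r[2]; print(d["confidence"],d["position"],X)
for z in (135,):
  X=b([[-58,-27,z],[-58,27,z],[-58,0,z]]);print(proj(p,X))
im=cv2.imread("pics/b_wrist.png")
for q in proj(p,b([[-58,-27,135],[-58,27,135],[-58,0,135],[-98,-73,80],[-98,73,80]])): cv2.circle(im,tuple(int(v) for v in q),3,(0,255,0),1)
cv2.imwrite("pics/b_wrist2.png",im)
E
```

```text
1 [-3.41831072e-01  2.80601039e-01  1.83046050e+00 -4.44089210e-16
  1.03053112e+00 -5.64231072e-01]
-1 None
use 1
 2.87 p [ 505.1 -167.9  410. ] F [ 0.08  0.   -1.13] T [-0.01  0.04  0.02] w 85.4
 3.24 p [ 505.  -167.5  410. ] F [ 1.3  -0.37 -0.84] T [-0.02  0.01  0.  ] w 60.0
0.66 [254.2, 193.0] [ 506.67785925 -168.85632679  135.        ]
[[252.79904334 222.88721656]
 [252.67213469 155.83111096]
 [252.73765083 190.44858988]]
```

View pics/b_wrist2.png

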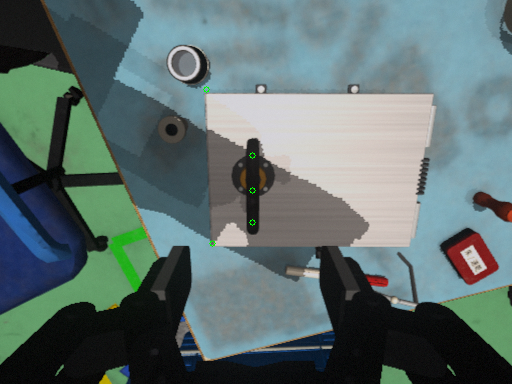

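```bash
python3 - <<'E'
from c import *
b=box(*X0)
P=b([[-58,0.5,0]])[0]+[.5,0,0]
bot.move_linear([P[0],P[1],290],max_speed=80); s=st('down')
bot.pause(.3); s=st()
print(bot.__dir__() if 0 else '')
bot.command_gripper(0,30); s=st('grip'); bot.pause(.3); s=st()
snap("scene","c_scene");snap("wrist","c_wrist");snap("side","c_side")
for n in("scene","side"):
    im=cv2.imread(f"pics/c_{n}.png")
    u=(250,225) if n=="scene" else (255,205)
    cv2.imwrite(f"pics/c_{n}2.png",cv2.resize(im[u[1]-75:u[1]+75,u[0]-100:u[0]+100],None,fx=4,fy=4,interpolation=cv2.INTER_CUBIC))
E
```

```text
down 4.99 p [ 505.7 -166.7  290.5] F [-0.05  0.14  0.37] T [-0.01 -0.    0.01] w 60.2
 5.29 p [ 505.6 -166.6  290.2] F [ 0.21  0.46 -0.13] T [ 0.02  0.01 -0.02] w 60.1

grip 5.8 p [ 503.8 -167.   289.8] F [-9.16 -5.34  6.66] T [-0.73  1.5   0.06] w 8.7
 6.1 p [ 503.8 -167.   289.8] F [-10.25  -5.61   5.59] T [-0.76  1.48  0.02] w 8.8
```

View pics/c_side2.png

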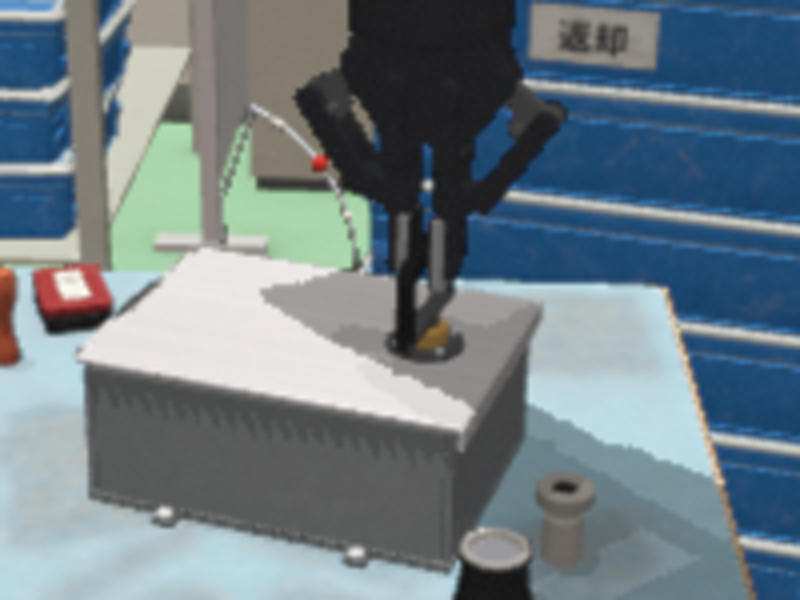

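View pics/c_wrist.png

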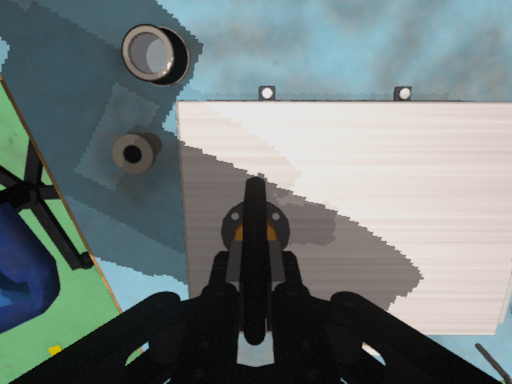

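```bash
python3 - <<'E'
from c import *
b=box(*X0)
P=b([[-58,0.5,0]])[0]+[.5,0,0]
cmd=np.array([P[0],P[1],290.])
for i in range(4):
    s=sensors.sense();F=s['force'].copy() if hasattr(s['force'],'copy') else np.array(s['force'])
    if np.hypot(F[0],F[1])<2: break
    d=np.clip(F/5.,-2,2)*.8; d[2]=np.clip(F[2]/5,-1,1)*.8
    cmd+=d; bot.move_linear(cmd,max_speed=20); bot.pause(.2); st(str(np.round(cmd,1)))
np.save('cmd.npy',cmd)
E
```

```text
[ 504.1 -167.4  290.8] 6.7 p [ 503.4 -167.2  290.2] F [-6.28 -0.94 -2.93] T [-0.17  0.82 -0.03] w 8.7
[ 503.  -167.5  290.3] 7.15 p [ 503.  -167.3  290.2] F [-3.59  2.33 -2.16] T [ 0.38  0.5  -0.01] w 8.6
[ 502.5 -167.1  290. ] 7.6 p [ 502.7 -167.2  290.1] F [-0.98  1.82 -0.82] T [0.26 0.18 0.07] w 8.9
[ 502.3 -166.8  289.9] 8.05 p [ 502.6 -167.1  290.1] F [ 0.54 -1.77  0.39] T [-0.1   0.    0.01] w 9.0
```

```bash
python3 - <<'E'
from c import *
cmd=np.load('cmd.npy')
bot.command_gripper(0,60); bot.pause(.2); s=st('g60'); z0=s['position'][2]
for dz in (4,4,4):
    cmd[2]+=dz; bot.move_linear(cmd,max_speed=15); bot.pause(.15)
    F=[];
    for k in range(4): F.append(sensors.sense()['force']); bot.pause(.03)
    s=st(f'{cmd[2]:.1f} dz={sensors.sense()["position"][2]-z0:.1f} Fm={np.mean(F,0).round(2)}')
np.save('cmd.npy',cmd)
for n in("scene","side","wrist"):
    snap(n,f"d_{n}")
a=cv2.imread("pics/d_scene.png");u=(250,225)
b_=cv2.imread("pics/d_side.png");v=(258,205)
f=lambda im,u:cv2.resize(im[u[1]-40:u[1]+40,u[0]-33:u[0]+33],None,fx=6,fy=6,interpolation=cv2.INTER_CUBIC)
cv2.imwrite("pics/d2.png",np.hstack([f(a,u),f(b_,v)]))
E
```

```text
g60 8.47 p [ 502.6 -167.   290.1] F [ 1.31 -3.28  2.74] T [-0.31 -0.17 -0.04] w 7.9
293.9 dz=3.8 Fm=[ 3.49 -3.79 -2.8 ] 9.17 p [ 502.6 -167.   293.9] F [ 3.65 -3.07 -3.44] T [-0.56 -0.58  0.01] w 7.8
297.9 dz=7.7 Fm=[ 4.58 -3.84 -4.47] 9.87 p [ 502.6 -167.   297.8] F [ 3.36 -3.64 -4.12] T [-0.55 -0.72 -0.05] w 7.8
301.9 dz=11.5 Fm=[ 4.65 -3.69 -5.61] 10.57 p [ 502.5 -167.   301.6] F [ 5.39 -3.66 -6.09] T [-0.59 -0.69  0.01] w 8.1
```

View pics/d2.png

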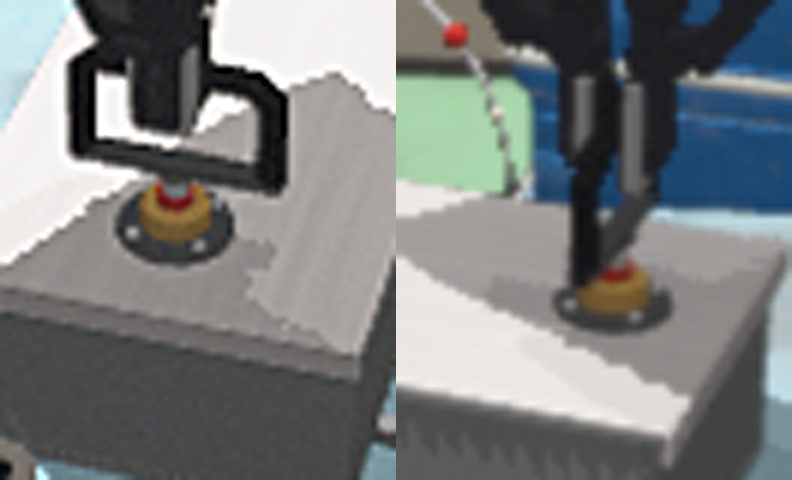

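View pics/d_wrist.png

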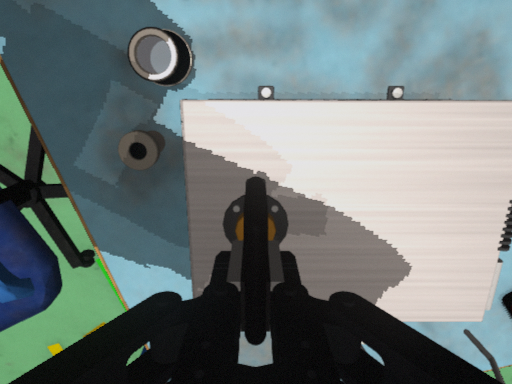

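```bash
cat > arc.py <<'E'
from c import *
ex=np.array([np.cos(X0[2]),np.sin(X0[2]),0]);ez=np.array([0,0,1.])
B=np.array([502.5,-167.0,301.6])  # TCP at theta0,d=12.3
d0=12.3
def pos(th,d=20.):
    x=-155*np.cos(th)+(57+d)*np.sin(th); z=155*np.sin(th)+(57+d)*np.cos(th)
    r=np.array([x,z])/np.hypot(x,z)
    return B+ex*(x+155)+ez*(z-57-d0), ex*r[0]+ez*r[1]
E
python3 - <<'E'
from arc import *
st('hold');bot.pause(1.1);st('held')
cmd=np.load('cmd.npy')
print(bot.ik(pos(np.radians(40))[0],R()) is not None)
off=np.zeros(3); 
bot.move_linear(pos(0)[0],max_speed=25);st('d20')
for deg in (3,6,10,15,20):
    p,e=pos(np.radians(deg))
    bot.move_linear(p+off,max_speed=40);s=sensors.sense();f=np.array(s['force'])@e
    off+=e*np.clip(f/8,-.8,.8)
    st(f'{deg} frad={f:.1f} off={np.round(off,1)}')
np.save('off.npy',off)
snap("scene","e_scene");snap("side","e_side")
a=cv2.imread("pics/e_scene.png");b_=cv2.imread("pics/e_side.png")
cv2.imwrite("pics/e2.png",np.hstack([cv2.resize(a[110:290,190:340],None,fx=2.6,fy=2.6),cv2.resize(b_[110:290,165:315],None,fx=2.6,fy=2.6)]))
E
```

```text
hold 10.72 p [ 502.6 -167.   301.6] F [ 4.87 -3.98 -5.55] T [-0.61 -0.7  -0.04] w 7.8
held 11.82 p [ 502.6 -167.   301.6] F [ 5.05 -3.43 -5.87] T [-0.6  -0.74 -0.03] w 8.1
True
d20 12.27 p [ 502.6 -167.   308.9] F [ 5.43 -3.3  -7.93] T [-0.56 -0.84  0.04] w 7.6
3 frad=-6.5 off=[ 0.7  0.2 -0.4] 12.64 p [ 505.9 -166.3  316.2] F [  2.84  -7.09 -11.17] T [-1.16 -0.36  0.04] w 7.9
6 frad=-2.2 off=[ 0.9  0.2 -0.5] 13.02 p [ 510.3 -165.3  323.2] F [-1.48 -9.59 -9.79] T [-1.46  0.4   0.03] w 7.5
10 frad=-0.6 off=[ 1.   0.2 -0.6] 13.47 p [ 517.  -163.8  333. ] F [-3.14 -9.48 -7.98] T [-1.48  0.44 -0.01] w 7.9
15 frad=0.7 off=[ 0.9  0.2 -0.5] 13.99 p [ 526.1 -161.8  344.6] F [ -3.99 -10.02  -5.81] T [-1.54  0.66  0.03] w 7.8
20 frad=2.7 off=[ 0.7  0.2 -0.3] 14.52 p [ 535.5 -159.7  355.2] F [ -6.65 -11.06  -4.75] T [-1.88  1.49  0.01] w 7.9
```

View pics/e2.png

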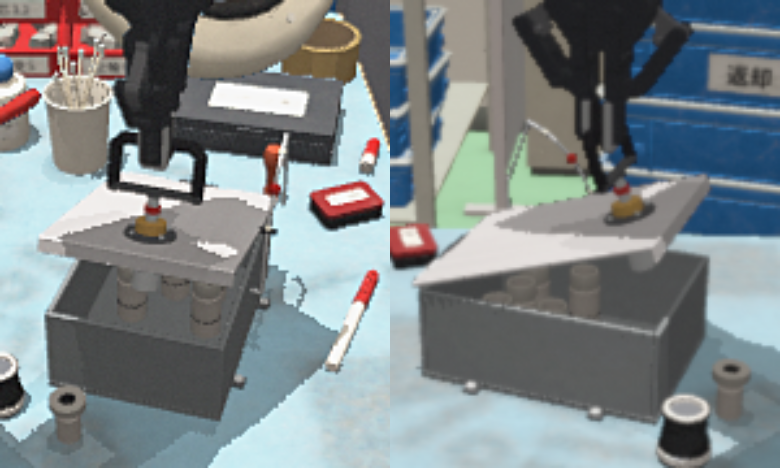

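```bash
python3 - <<'E'
from arc import *
ey=np.array([-ex[1],ex[0],0])
off=np.load('off.npy')
for deg in (25,30,35,38,40):
    F=np.array(sensors.sense()['force'])
    off+=ey*np.clip((F@ey)/8,-.7,.7)
    p,e=pos(np.radians(deg))
    bot.move_linear(p+off,max_speed=40);s=sensors.sense();f=np.array(s['force'])@e
    off+=e*np.clip(f/8,-.8,.8)
    st(f'{deg} frad={f:.1f} off={np.round(off,1)}')
np.save('off.npy',off)
bot.pause(.3);st()
p=snap("scene","f_scene");q=snap("side","f_side")
a=cv2.imread("pics/f_scene.png");b_=cv2.imread("pics/f_side.png")
cv2.imwrite("pics/f2.png",np.hstack([cv2.resize(a[90:270,190:340],None,fx=2.6,fy=2.6),cv2.resize(b_[110:290,165:315],None,fx=2.6,fy=2.6)]))
# overlay lid model at several angles
b=box(*X0)
def lid(th,pts): # pts: (along from hinge, y, normal)
    return b([[97-u*np.cos(th)+n*np.sin(th),y,78+u*np.sin(th)+n*np.cos(th)] for u,y,n in pts])
fr=[]
for c,n,o in((p,"scene",(190,90)),(q,"side",(165,110))):
    im=cv2.resize(cv2.imread(f"pics/f_{n}.png"),None,fx=4,fy=4,interpolation=cv2.INTER_CUBIC)
    for dg,col in((35,(255,0,0)),(40,(0,255,0)),(45,(0,0,255))):
        cv2.polylines(im,[np.round(proj(c,lid(np.radians(dg),[(195,-73,2),(195,73,2)]))*4+1.5).astype(int)],False,col,1)
    im=im[o[1]*4:o[1]*4+560,o[0]*4:o[0]*4+600]
    cv2.imwrite(f"pics/f3_{n}.png",im)
E
```

```text
25 frad=3.1 off=[ 0.6 -0.6  0. ] 15.14 p [ 546.3 -157.5  365.1] F [-8.49 -8.97 -4.23] T [-1.34  1.56  0.07] w 7.9
30 frad=3.8 off=[ 0.5 -1.3  0.4] 15.67 p [ 557.9 -155.2  374.3] F [-9.8  -5.46 -2.55] T [-0.96  1.79 -0.02] w 7.5
35 frad=5.3 off=[ 0.3 -1.8  1. ] 16.19 p [ 570.4 -152.6  382.5] F [-9.93 -3.92  0.32] T [-0.65  1.89 -0.02] w 7.6
38 frad=5.5 off=[ 0.  -2.   1.6] 16.57 p [ 577.7 -151.1  387.2] F [-12.72  -3.9   -0.21] T [-0.61  2.2   0.04] w 7.5
40 frad=4.3 off=[-0.2 -2.2  2.1] 16.87 p [ 583.1 -149.9  390.4] F [-10.88  -2.76  -0.23] T [-0.36  1.8   0.  ] w 7.8
 17.17 p [ 583.1 -149.9  390.3] F [-11.07  -2.44   0.16] T [-0.37  1.75 -0.02] w 8.0
```

View pics/f3_scene.png

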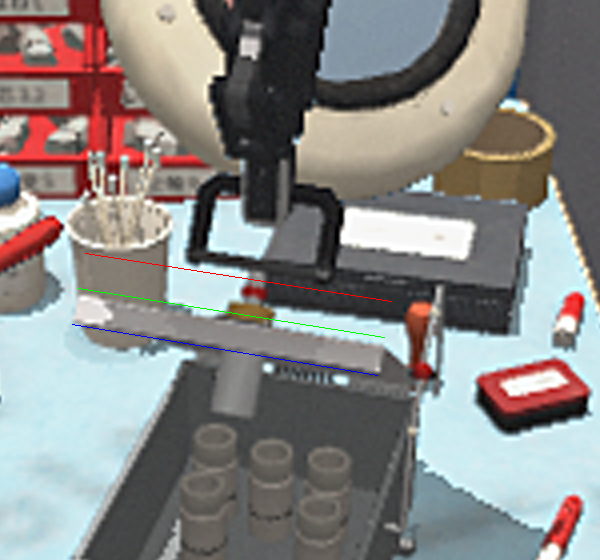

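View pics/f3_side.png

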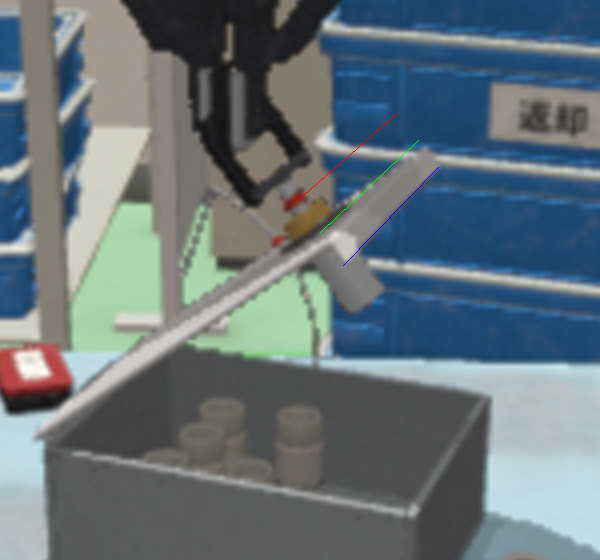

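```bash
python3 - <<'E'
from arc import *
off=np.load('off.npy')
bot.move_linear(pos(np.radians(42.3))[0]+off,max_speed=30);bot.pause(.4);st()
p=snap("scene","g_scene");q=snap("side","g_side")
b=box(*X0)
def lid(th,pts):
    return b([[97-u*np.cos(th)+n*np.sin(th),y,78+u*np.sin(th)+n*np.cos(th)] for u,y,n in pts])
for c,n,o in((p,"scene",(190,90)),(q,"side",(165,110))):
    im=cv2.resize(cv2.imread(f"pics/g_{n}.png"),None,fx=4,fy=4,interpolation=cv2.INTER_CUBIC)
    for dg,col in((35,(255,0,0)),(40,(0,255,0)),(45,(0,0,255))):
        cv2.polylines(im,[np.round(proj(c,lid(np.radians(dg),[(195,-73,2),(195,73,2)]))*4+1.5).astype(int)],False,col,1)
    im=im[o[1]*4:o[1]*4+560,o[0]*4:o[0]*4+600]
    cv2.imwrite(f"pics/g3_{n}.png",im)
    print(n,[(np.round(d['position'],1),round(d['confidence'],2)) for d in landmark_of("red_bead",c)[:2]],proj(c,lid(np.radians(40),[(90,-80,0)])))
im=cv2.imread("pics/g_side.png")
cv2.imwrite("pics/g4.png",cv2.resize(im[140:200,210:285],None,fx=10,fy=10,interpolation=cv2.INTER_CUBIC))
E
```

```text
18.05 p [ 589.  -148.6  393.5] F [-10.84  -2.09   0.67] T [-0.44  1.94 -0.04] w 7.5
scene [(array([294.7, 182.3]), 0.81)] [[295.06528877 182.41625131]]
side [(array([233.4, 169.7]), 0.58)] [[233.79438155 170.5119999 ]]
```

View pics/g3_scene.png

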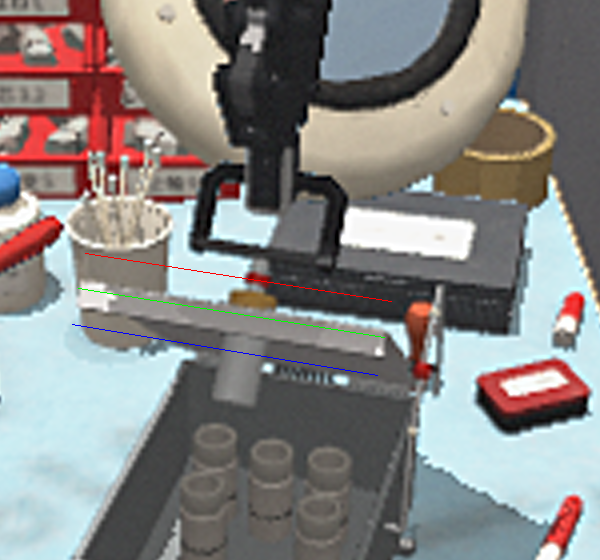

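View pics/g3_side.png

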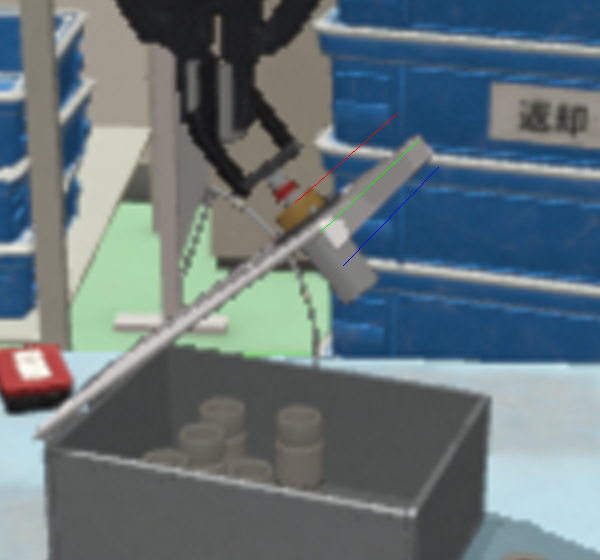

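View pics/g4.png

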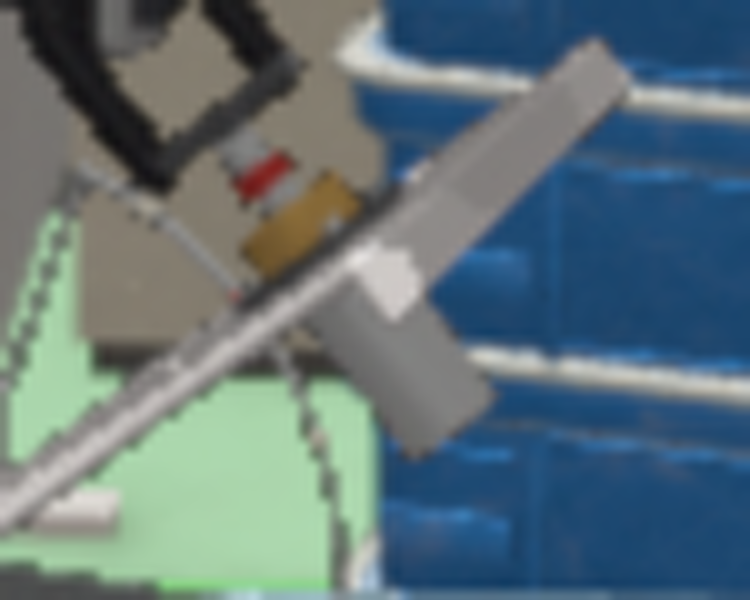

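```bash
python3 - <<'E'
from c import *
a=snap("side","h1");bot.pause(1.0);b=snap("side","h2");s=st()
d=np.abs(a["image"].astype(int)-b["image"])[100:260,170:330];print('diff',d.mean(),(d.max(2)>40).sum(),np.abs(s['qd']).max())
for q,n in(("plug","side"),("loupe","side")): print(q,[(np.round(x['position'],1),round(x['confidence'],2)) for x in landmark_of(q,b)[:1]])
p=snap("scene","h3");print([(np.round(x['position'],1),round(x['confidence'],2)) for x in landmark_of("marker",p)[:1]])
bot.sign_off()
E
```

```text
19.35 p [ 589.  -148.6  393.5] F [-11.78  -1.64   1.64] T [-0.45  2.01 -0.05] w 7.7
diff 0.5150130208333333 0 0.0017640342456752905
plug [(array([299. , 271.2]), 0.81)]
loupe [(array([277.4, 287.1]), 0.97)]
[(array([325.8, 232.1]), 0.7)]
the job is handed in; nothing more can be done
```

The lid is standing open at about 40 degrees, and the gripper still holds the D-shaped handle with 60 N. I handed the job in at about 19.5 s of the 45 s allowed; no verdict was reported.

- **Gauge check:** I gripped the bar and drew it up 11.5 mm, with about 5.6 N of upward pull. I held it there for over 1 s. The pictures showed the red ring just clear of the brass collar and the lid shut. Position and force disagreed slightly: 5.6 N implies a draw of about 13.5 mm rather than 11.5 mm. Both are inside the 9 to 15 mm window.
- **Opening the lid:** I followed the hinge arc with small force corrections. The first stop came out near 37.5 degrees because the gauge was not quite at its stop, so I raised it a little more.
- **Angle at the end:** In both the scene and side views, the lid's front edge lies on the line drawn for 40 degrees. The red bead is also where my fitted box pose puts it. I did not read the pointer pin directly, because it could not be told apart in the pictures.
- **Stillness:** Over the last second the side picture did not change and the joint speeds were near zero. The handle pulls on the tool with about 12 N.
- **Loose things:** The network positions of the loupe, plug and marker are within about 3 pixels of where they were at the start, so they appear undisturbed.

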